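# Trap fittings under the lamp

## Task

The jug caught the four brass fittings when the sink trap was taken apart. Tip all of them out of the jug into the white dish, stand the jug upright on the floor again clear of the dish, and lean the lamp's stiff arm so that its light is centred on the middle of the dish and stays so when you let go. Leave the dish and everything else where it stands.

Things in the scene. Friction and masses are not known exactly. Their poses are not given: they have to be found in the camera images.
- jug: blue plastic jug, open top, wall 3 mm: outside diameter 84 mm at the foot, 101 mm at the rim, 125 mm high, inner floor 4 mm up, about 160 g empty (120 to 210). Starts upright with the four fittings in it. Origin: centre of its underside; +z up out of the mouth; handle on its -x side, pouring lip on its +x side. Friction about 0.6
- jug_grip (a point): middle of the handle's upright bar, 82 mm from the jug's axis, 75 mm above its underside. The bar is 14 mm wide (along the jug's y), 12 mm deep (x), 80 mm tall, 26 mm or more clear of the wall, joined to it by bars at top (top face 113 mm up) and bottom. Pinch it across the 14 mm, from above or with the hand leaning away from the jug; axes as the jug
- jug_lip (a point): pouring point on the jug's rim, opposite the handle: 50 mm from the axis, 125 mm up; axes as the jug
- cap_a: brass compression fitting, hexagon 25 mm across corners, one of four that start in the jug; slides easily on plastic and china. A closed end cap 20 mm tall, 35 g. Origin: centre of its flat hexagonal end
- cap_b: brass compression fitting, hexagon 25 mm across corners, one of four that start in the jug; slides easily on plastic and china. A closed end cap 20 mm tall, 35 g. Origin: centre of its flat hexagonal end
- coupler_a: brass compression fitting, hexagon 25 mm across corners, one of four that start in the jug; slides easily on plastic and china. A straight coupler 34 mm long with a waist, 55 g. Origin: centre of one end face
- coupler_b: brass compression fitting, hexagon 25 mm across corners, one of four that start in the jug; slides easily on plastic and china. A straight coupler 34 mm long with a waist, 55 g. Origin: centre of one end face
- dish: white ceramic dish, round, 180 mm across the rim, 38 mm high, 116 mm across the foot, sides sloping outwards, wall 5 mm, 550 g, standing loose on the floor. Origin: centre of its underside, z up
- dish_middle (a point): middle of the dish's inner floor, 6 mm above its underside
- lamp: foot of the small work lamp: heavy round steel base 140 mm across and 18 mm high with a short square post; it does not shift. Origin: centre of the underside; +x is the horizontal direction in which the lamp faces (the dish stands straight in front of it, 200 to 320 mm away), z up
- lamp_hinge (a point): the lamp arm's friction knuckle, 85 mm straight above the lamp's origin; the hinge axis is level, along the lamp's y; the knuckle's fork and knob are within 30 mm of it. Axes as the lamp
- lamp_arm (a joint): lean of the lamp arm (rad): 0 = upright, positive = leaning forward (lamp's +x, to the dish), negative = back. The stiff knuckle holds it wherever it is left and gives way at about 0.6 N m (3 N at the grip); travel -0.7 to 1.2. The arm is a flat bar 16 mm wide (along the hinge axis), 12 mm deep
- lamp_grip (a point): point in the rubber-sleeved free end of the arm, on its centre line 200 mm from the hinge; the sleeve is 16 mm wide (along the hinge axis), 18 mm deep, from 171 to 221 mm from the hinge, clear of the head. Pinch it across the 16 mm from above. Its axes are those of lamp_lens (z is the light's direction, 120 degrees from the arm; y the hinge axis)
- lamp_lens (a point): middle of the round lens of the lamp head (finned aluminium spot 52 mm across, 60 mm long, fixed to the arm's front below the sleeve): 58 mm in front of the arm's centre line and 117 mm along the arm from the hinge. +z: where the light shines: 30 degrees below level with the arm upright, steeper by as much as the arm leans forward. y: the hinge axis
- scraper: grey scraper with steel blade, 170 mm long, lying on the floor nearer the robot than the jug; leave alone
- trap_cup: white plastic bottle-trap cup, 58 mm across, 62 mm high, standing open; leave alone
- wrench: steel spanner 200 mm long lying beyond the dish; leave alone
- bin: small stainless steel bin with press button lid, 168 mm across, 223 mm high, at the right, beyond the lamp; leave alone
- sponge: yellow scouring sponge 110 x 70 x 33 mm lying near the robot at the right; leave alone
- tub: white tub with grey lid, 108 x 148 x 100 mm, at the back, beyond the dish; leave alone
Not all that is in view belongs to the job. What is shaped like the jug but green is not meant.

How it is judged:
On the way:
1. the jug is tipped well over (more than 70 degrees) with its pouring lip above the dish (angle between jug's own z axis and vertical above 1.22 rad and horizontal distance between jug_lip and dish below 0.09 m and height (world z) of jug_lip above 0.02 m), for 0.2 s.
At the end, for the whole second after the job is handed in: All four fittings at rest in the dish; jug upright (0.1 rad) and still on the floor, over 120 mm from the dish, axis to axis; the light's centre line within 15 mm of the middle of the dish floor (square to the light, in the arm's swing plane), arm at rest; dish level, within 25 mm of its start (horizontal distance between each of cap_a, cap_b, coupler_a, coupler_b and dish below 0.085 m and z of each of cap_a, cap_b, coupler_a, coupler_b in the frame of dish below 0.06 m and linear speed of each of cap_a, cap_b, coupler_a, coupler_b below 0.03 m/s and angle between each of jug, dish's own z axis and vertical below 0.1 rad and height (world z) of jug between -0.004 and 0.006 m and horizontal distance between jug and dish above 0.12 m and linear speed of jug below 0.02 m/s and x of dish_middle in the frame of lamp_lens between -0.015 and 0.015 m and velocity of joint lamp_arm between -0.02 and 0.02 rad/s and distance of dish from where it was at the start of the episode below 0.025 m); the robot touches nothing.
It fails at once if a bystander (scraper, trap cup, spanner, bin, sponge or tub) is shifted by more than 30 mm (distance of any of scraper, trap_cup, wrench, bin, sponge, tub from where it was at the start of the episode above 0.03 m).
It fails at once if the dish is shifted by more than 40 mm (distance of dish from where it was at the start of the episode above 0.04 m).
It also fails if it takes over 69 s, if anything falls off the work surface, if the arm or the gripper's body presses on something with over 40 N, if the wrist force passes 120 N, or if a joint passes its speed limit or range.

## Robot

A 6-joint arm with a two-finger parallel gripper is mounted at the origin on the work surface. World frame = base frame: x ahead of the robot, y to its left, z up, the work surface at z = 0. Lengths are in m, angles in rad, forces in N, time in s.
With the tool pointing down it reaches from about 0.4 to 0.825 m from the base axis. Payload 7 kg.
Tool frame: the origin (TCP) lies on the centre line of the jaws, within the pads' length; the fingertips stand 22 mm ahead of it and the grasp point (between the pads) lies 3 mm ahead of it (arm.tcp_to_tips is the distance from the TCP to the fingertips, in m); z points along the fingers, y is the line along which they close (so a half turn about z gives the same grasp; the last joint's range is limited). The gripper opens to 88 mm and grips with 3 to 60 N. Pads are 19 mm wide; open, the fingers measure 130 mm over their backs; the gripper's body (78 mm by 193 mm) begins 47 mm behind the grasp point.
Start: joints at [1.567, 0.359, 0.012, 0, -1.224, -0.288], TCP at [0.194, 0.646, 0.249] pointing down, gripper open.
Joint ranges: [-3.07, 3.07], [-1.43, 2.12], [-1.02, 1.25], [-3.03, 1.67], [-3.05, -0], [-3.03, 3.03]. Speed limits (rad/s): [2.39, 2.39, 3.01, 3.14, 3.14, 3.14].

## Interface

Orientations are given as [roll, pitch, yaw] about the fixed x, y, z axes, in that order (R = Rz(yaw) Ry(pitch) Rx(roll)).
In Python, from station import arm gives the robot as it stands.
- The arm moves only by the tool jog_arm, never from a script. Its argument "targets" is a list of rows, each an object of numbers: "dx", "dy", "dz": the shift along the tool's x, y, z in mm; "rx", "ry", "rz": the turn, a rotation vector about the tool's x, y, z in rad; "gripper": the closure, from 0 (fully open) to 1 (shut). In form: [{"dx": .., "dy": .., "dz": .., "rx": .., "ry": .., "rz": .., "gripper": ..}, ...]. A call has exactly 8 rows; each row is the pose to reach, as a shift and turn from the pose commanded when the call began, along the tool's axes at that moment; what a row does not reach only later rows make up. A row lasts 1/12 s, in which the tool goes at most 41.7 mm and 7.16 degrees, less where a joint would pass 70% of its speed; a pose out of reach is approached as far as the arm can. A call with a gripper value outside its range is refused whole. The fingers move at their own pace and stop on an object; "force" is the grip in N (left out, the last holds). Time passes only in rows, so rows that repeat a pose let the fingers close, or fill a call up. It gives the time, the measured TCP pose, the force, the opening and the grip force at its end, in the units of the state.
- arm.get_state(): the state, without advancing time (a new reading comes with each control period).
- arm.grab_frame(name): name is "scene" or "top" or "wrist"; returns a dict with "frame" (384x512x3 uint8, red, green, blue), "z_map" (384x512 float32, m along the optical axis (not along the pixel's ray), 0 where there is no reading), "fx", "fy", "cx", "cy" (pixels), "view" (4x4, takes a point from world to camera coordinates). Camera axes: x right, y down, z forward; pixel columns grow to the right and rows downward; lengths in m; the calibration is good to about 2 mm. A picture is of the moment at which its call begins.
- arm.job_done(): hands the job in; it is judged then, once.
The state is a dict: "t": time; "q": joint angles; "qd": joint speeds; "joint_efforts": joint torques, N m; "eef_pos": TCP position; "ee_rot": TCP orientation; "force": force on the tool from outside, world axes, zero at the start; "moment": the same for the moment, N m; "width": finger opening in m; "gripper_force": force on a finger pad.
Only numpy, scipy, OpenCV 4.12 (cv2) and the standard library are available. Lean on these libraries where they do the work, as an engineer would, in place of code of your own. Each camera call takes 0.05 s, during which the arm holds its last target. There are 200 camera calls.

## Working session

There is one attempt and no reset: what is moved stays moved. The work goes in short steps, Python scripts to look and compute and a tool call to move; the robot and the scene stay as the last step left them, time stands still between calls to the robot, and variables do not carry over. Pictures are saved under pics/ and viewed, at most 10 in all, crops included, and the job is handed in when it is done.

Besides the shell and the picture viewer there is one more tool, called after "Emit:" as name(argument=value, ...), one argument or row to a line, values as JSON. jog_arm: Moves the arm, as the interface text tells. Its arguments: {"type":"object","properties":{"targets":{"type":"array","items":{"type":"object","properties":{"dx":{"type":"number"},"dy":{"type":"number"},"dz":{"type":"number"},"rx":{"type":"number"},"ry":{"type":"number"},"rz":{"type":"number"},"gripper":{"type":"number"}}}},"force":{"type":"number"}},"required":["targets"]}

```bash
mkdir -p pics; cat > h.py <<'E'
import numpy as np, cv2
from station import arm
from scipy.spatial.transform import Rotation as R
def grab(n,save=None):
    f=arm.grab_frame(n)
    if save:
        cv2.imwrite('pics/'+save,cv2.cvtColor(f['frame'],cv2.COLOR_RGB2BGR)); np.savez('pics/'+save+'.npz',**f)
    return f
def world(f):
    z=f['z_map']; v,u=np.indices(z.shape)
    P=np.stack([(u-f['cx'])/f['fx']*z,(v-f['cy'])/f['fy']*z,z,np.ones_like(z)],-1)
    W=P@np.linalg.inv(f['view']).T
    W=W[...,:3]; W[z==0]=np.nan
    return W
E
python3 - <<'E'
from h import *
a=grab('scene','s.png');b=grab('top','t.png')
cv2.imwrite('pics/both.png',cv2.resize(np.vstack([cv2.imread('pics/s.png'),cv2.imread('pics/t.png')]),(400,600)))
print(arm.get_state()); print(a['view'],b['view'],b['fx'])
E
```

```text
{'t': 0.1, 'q': array([ 1.56709507e+00,  3.59330193e-01,  1.11478335e-02, -3.02159605e-04,
       -1.22409635e+00, -2.88092063e-01]), 'qd': array([-9.94895443e-04,  2.25242290e-05,  2.50013147e-03,  1.11670713e-03,
       -6.38245792e-04, -4.18905376e-04]), 'joint_efforts': array([-1.53544024e-03, -5.84165418e+01,  2.93753064e+01,  7.01564535e+00,
        1.01342911e-02, -6.11078940e-05]), 'eef_pos': array([0.19409141, 0.64607091, 0.24770669]), 'ee_rot': array([ 3.14009065e+00, -1.48861308e-04, -2.91896089e-01]), 'force': array([ 0.37084403,  1.07226907, -0.27711245]), 'moment': array([-0.01493474, -0.02084394, -0.0340946 ]), 'gripper_force': 0.0, 'width': 0.0876195294680059}
[[ 0.72579843  0.6878592  -0.00814655 -0.38171364]
 [ 0.48378066 -0.51881142 -0.70483401 -0.10783752]
 [-0.48905308  0.50762627 -0.70932549  1.68414983]
 [ 0.          0.          0.          1.        ]] [[ 0.00630965 -0.99996217 -0.00598685  0.01722187]
 [-0.98672035 -0.00525414 -0.16234331  0.54550568]
 [ 0.16230571  0.00693168 -0.98671617  1.4807918 ]
 [ 0.          0.          0.          1.        ]] 458.42428337276476
```

View pics/s.png

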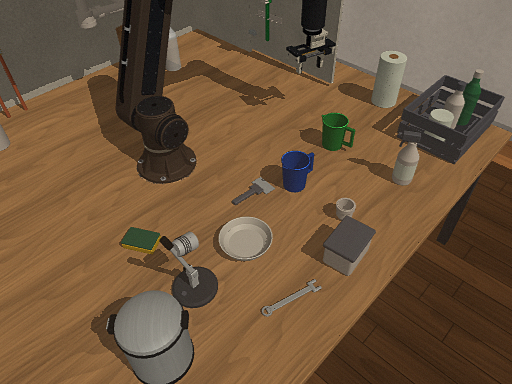

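View pics/t.png

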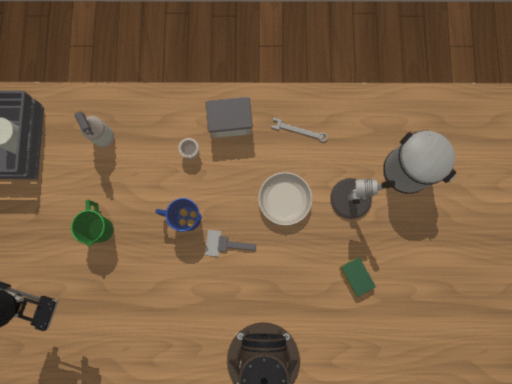

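Scene view: blue jug at (296,172), dish (245,239), lamp base (195,287). In the top view they are at jug (183,214) with its handle to the left (160,212), dish (285,199), lamp base (351,198), and the lamp arm leans back to the right (390,184). The gripper is far left at (40,310).

```bash
cat > m.py <<'E'
from h import *
from scipy.optimize import least_squares
def circ(P):
    s=least_squares(lambda p:np.hypot(P[:,0]-p[0],P[:,1]-p[1])-p[2],[*np.median(P[:,:2],0),.05],loss='soft_l1',f_scale=.002); return s.x
def load(n): 
    f=dict(np.load('pics/'+n+'.npz')); W=world(f); return f['frame'],W
fs,Ws=load('s.png');ft,Wt=load('t.png')
def reg(W,u0,u1,v0,v1):
    m=np.zeros(W.shape[:2],bool); m[v0:v1,u0:u1]=1; return m
C=np.vstack([Wt[reg(Wt,250,320,165,235)],Ws[reg(Ws,212,278,212,265)]])
rim=C[(C[:,2]>.034)&(C[:,2]<.045)]; print('dish',circ(rim),len(rim))
for f,W,r in((ft,Wt,(150,215,190,240)),(fs,Ws,(275,320,145,195))):
    h=cv2.cvtColor(f,cv2.COLOR_RGB2HSV); m=reg(W,*r)&(h[...,0]>105)&(h[...,0]<130)&(h[...,1]>120)
    P=W[m]; 
    rim=P[(P[:,2]>.119)&(P[:,2]<.13)]; c=circ(rim); print('jug',c,len(rim),P[:,2].max())
    d=np.hypot(*(P[:,:2]-c[:2]).T); H=P[(d>.065)&(d<.1)&(P[:,2]>.05)]; print('handle',len(H),np.median(H,0),np.degrees(np.arctan2(*(H[:,:2].mean(0)-c[:2])[::-1])))
L=np.vstack([Wt[reg(Wt,325,378,170,225)],Ws[reg(Ws,165,225,260,310)]])
b=L[(L[:,2]>.014)&(L[:,2]<.021)]; print('base',circ(b),len(b))
for n,W,r in(('t',Wt,(345,400,170,215)),('s',Ws,(155,205,225,285))):
    m=reg(W,*r)&(W[...,2]>.1); v,u=np.nonzero(m)
    for k in range(0,len(u),max(1,len(u)//12)): print(n,u[k],v[k],W[v[k],u[k]].round(3))
    P=W[m]; print('hi',P[P[:,2].argmax()])
a=cv2.cvtColor(fs,cv2.COLOR_RGB2BGR)[220:310,150:285];b=cv2.cvtColor(ft,cv2.COLOR_RGB2BGR)[160:250,325:460]
cv2.imwrite('pics/c.png',np.vstack([cv2.resize(x,(450,300),interpolation=cv2.INTER_CUBIC) for x in(a,b)]))
E
python3 m.py
```

```text
dish [ 0.51907895 -0.07289329  0.08579411] 528
jug [0.45150655 0.2527085  0.0492931 ] 107 nan
handle 21 [0.46314251 0.32551901 0.11158706] 81.63052497356105
jug [0.4561452  0.25178223 0.04961503] 117 nan
handle 49 [0.47158774 0.32960292 0.09586308] 79.21375849699675
base [ 0.5243894  -0.29865655  0.05044224] 1621
t 393 170 [ 0.599 -0.415  0.112]
t 397 178 [ 0.575 -0.429  0.103]
t 364 181 [ 0.54  -0.292  0.238]
t 383 182 [ 0.532 -0.339  0.266]
t 392 183 [ 0.523 -0.355  0.299]
t 358 185 [ 0.528 -0.274  0.239]
t 363 186 [ 0.523 -0.286  0.248]
t 369 187 [ 0.521 -0.304  0.245]
t 378 188 [ 0.519 -0.332  0.237]
t 363 190 [ 0.513 -0.289  0.237]
t 362 192 [ 0.508 -0.286  0.236]
t 364 194 [ 0.502 -0.291  0.237]
t 356 198 [ 0.51  -0.296  0.101]
hi [ 0.51962583 -0.35376408  0.30353484]
s 187 232 [ 0.51  -0.275  0.235]
s 194 236 [ 0.537 -0.272  0.239]
s 162 239 [ 0.527 -0.358  0.298]
s 189 240 [ 0.537 -0.29   0.239]
s 175 242 [ 0.524 -0.324  0.25 ]
s 195 243 [ 0.548 -0.281  0.227]
s 180 245 [ 0.537 -0.319  0.244]
s 170 247 [ 0.533 -0.346  0.258]
s 196 248 [ 0.549 -0.281  0.206]
s 174 251 [ 0.535 -0.339  0.236]
s 179 254 [ 0.543 -0.332  0.223]
s 182 262 [ 0.536 -0.325  0.173]
s 192 271 [ 0.534 -0.3    0.1  ]
hi [ 0.53011244 -0.35638556  0.30254261]
```

View pics/c.png

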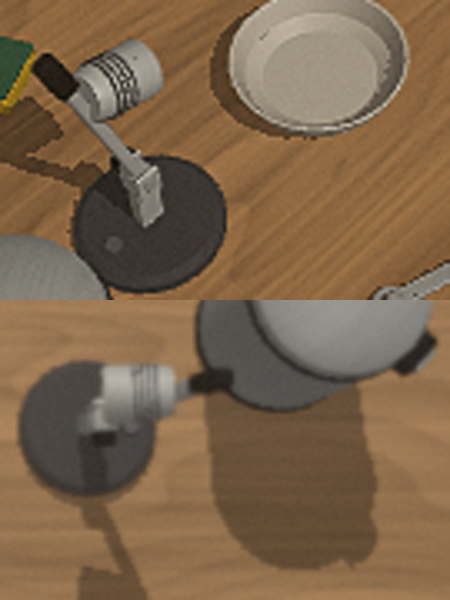

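```bash
cat >> h.py <<'E'
def toolR(lipdeg,lean):   # tool x along lip dir when lean=0; lean tilts fingers towards lip
    a=np.radians(lipdeg); x=np.array([np.cos(a),np.sin(a),0]); z=np.array([0,0,-1.]); y=np.cross(z,x)
    return R.from_matrix(np.c_[x,y,z])*R.from_rotvec([0,np.radians(lean),0])
def delta(p,Rt,note=''):
    s=arm.get_state(); R0=R.from_euler('xyz',s['ee_rot'])
    print(note,'mm',(R0.inv().apply(np.array(p)-s['eef_pos'])*1000).round(1),'rv',(R0.inv()*Rt).as_rotvec().round(3))
def st():
    s=arm.get_state(); print('t',s['t'],'p',s['eef_pos'].round(4),'rot',s['ee_rot'].round(3),'q',s['q'].round(2),'F',s['force'].round(1),'w',round(s['width'],4),s['gripper_force'])
E
python3 - <<'E'
from h import *
Rt=toolR(-100,50); g=np.array([.468,.333,.077]); z=Rt.apply([0,0,1])
delta(g-z*.113,Rt,'pre'); print(g-z*.113)
W=world(dict(np.load('pics/t.png.npz')))
b=W[155:245,320:400].reshape(-1,3); b=b[(b[:,2]>.013)&(b[:,2]<.022)]
c,r=cv2.minEnclosingCircle(b[:,:2].astype(np.float32)*1000); print('base',c,r)
W=world(dict(np.load('pics/s.png.npz')))
b=W[250:315,160:230].reshape(-1,3); b=b[(b[:,2]>.013)&(b[:,2]<.022)]
c,r=cv2.minEnclosingCircle(b[:,:2].astype(np.float32)*1000); print('base',c,r)
E
```

```text
pre mm [342.3 134.9  98.3] rv [-0.63   0.709  1.354]
[0.48303151 0.41824794 0.149635  ]
base (569.7618408203125, -333.87127685546875) 129.37490844726562
base (524.9149169921875, -253.315185546875) 114.37532806396484
```

Emit:
jog_arm(
  targets=[
    {"dx":20,"dy":8,"dz":-5,"rx":-0.04,"ry":0.05,"rz":0.09},
    {"dx":45,"dy":18,"dz":-10,"rx":-0.08,"ry":0.1,"rz":0.18},
    {"dx":70,"dy":27,"dz":-15,"rx":-0.13,"ry":0.14,"rz":0.27},
    {"dx":95,"dy":37,"dz":-20,"rx":-0.17,"ry":0.19,"rz":0.36},
    {"dx":120,"dy":47,"dz":-20,"rx":-0.21,"ry":0.24,"rz":0.45},
    {"dx":145,"dy":57,"dz":-20,"rx":-0.25,"ry":0.29,"rz":0.54},
    {"dx":170,"dy":67,"dz":-20,"rx":-0.3,"ry":0.33,"rz":0.63},
    {"dx":195,"dy":77,"dz":-20,"rx":-0.34,"ry":0.38,"rz":0.72},
  ],
)

```text
invalid input at $.targets[0]: expected keys dx, dy, dz, rx, ry, rz, gripper
```

```bash
python3 - <<'E'
from h import *
st(); Rt=toolR(-100,50); g=np.array([.468,.333,.077]); z=Rt.apply([0,0,1])
delta(g-z*.113,Rt,'pre')
E
```

```text
t 0.1 p [0.1941 0.6461 0.2477] rot [ 3.14  -0.    -0.292] q [ 1.57  0.36  0.01 -0.   -1.22 -0.29] F [ 0.4  1.1 -0.3] w 0.0876 0.0
pre mm [342.3 134.9  98.3] rv [-0.63   0.709  1.354]
```

Emit:
jog_arm(
  targets=[
    {"dx":20,"dy":8,"dz":-5,"rx":-0.04,"ry":0.05,"rz":0.09,"gripper":0},
    {"dx":45,"dy":18,"dz":-10,"rx":-0.08,"ry":0.1,"rz":0.18,"gripper":0},
    {"dx":70,"dy":27,"dz":-15,"rx":-0.13,"ry":0.14,"rz":0.27,"gripper":0},
    {"dx":95,"dy":37,"dz":-20,"rx":-0.17,"ry":0.19,"rz":0.36,"gripper":0},
    {"dx":120,"dy":47,"dz":-20,"rx":-0.21,"ry":0.24,"rz":0.45,"gripper":0},
    {"dx":145,"dy":57,"dz":-20,"rx":-0.25,"ry":0.29,"rz":0.54,"gripper":0},
    {"dx":170,"dy":67,"dz":-20,"rx":-0.3,"ry":0.33,"rz":0.63,"gripper":0},
    {"dx":195,"dy":77,"dz":-20,"rx":-0.34,"ry":0.38,"rz":0.72,"gripper":0},
  ],
)

```text
t: 0.77
eef_pos: [0.3594, 0.5159, 0.2685]
ee_rot: [2.95, -0.467, -0.986]
force: [-0.3, 0.2, -0.7]
width: 0.0875
gripper_force: 0.0
```

```bash
python3 - <<'E'
from h import *
st(); Rt=toolR(-100,50); g=np.array([.468,.333,.077]); z=Rt.apply([0,0,1])
delta(g-z*.113,Rt,'pre')
E
```

```text
t 0.7667 p [0.3594 0.5159 0.2685] rot [ 2.95  -0.467 -0.986] q [ 1.37  0.51  0.12  0.18 -1.65 -0.86] F [-0.3  0.2 -0.7] w 0.0875 0.0
pre mm [ 80.2 -81.3 160.9] rv [-0.291  0.325  0.63 ]
```

Emit:
jog_arm(
  targets=[
    {"dx":12,"dy":-14,"dz":8,"rx":-0.04,"ry":0.05,"rz":0.09,"gripper":0},
    {"dx":24,"dy":-28,"dz":20,"rx":-0.08,"ry":0.1,"rz":0.18,"gripper":0},
    {"dx":36,"dy":-42,"dz":40,"rx":-0.13,"ry":0.14,"rz":0.27,"gripper":0},
    {"dx":48,"dy":-56,"dz":65,"rx":-0.17,"ry":0.19,"rz":0.36,"gripper":0},
    {"dx":60,"dy":-70,"dz":90,"rx":-0.21,"ry":0.24,"rz":0.45,"gripper":0},
    {"dx":70,"dy":-76,"dz":120,"rx":-0.25,"ry":0.29,"rz":0.54,"gripper":0},
    {"dx":80,"dy":-81,"dz":145,"rx":-0.29,"ry":0.325,"rz":0.63,"gripper":0},
    {"dx":80,"dy":-81,"dz":161,"rx":-0.29,"ry":0.325,"rz":0.63,"gripper":0},
  ],
)

```text
t: 1.43
eef_pos: [0.4839, 0.416, 0.1443]
ee_rot: [3.141, -0.878, -1.75]
force: [-0.5, -1.5, -1.1]
width: 0.0875
gripper_force: 0.0
```

```bash
python3 - <<'E'
from h import *
st(); Rt=toolR(-100,50); g=np.array([.468,.333,.077]); z=Rt.apply([0,0,1])
delta(g-z*.113,Rt,'pre'); delta(g-z*.003,Rt,'grasp')
grab('wrist','w1.png')
f=grab('scene','s1.png')['frame']; cv2.imwrite('pics/s1c.png',cv2.cvtColor(cv2.resize(f[60:240,220:420],(600,540)),cv2.COLOR_RGB2BGR))
E
```

```text
t 1.4333 p [0.4839 0.416  0.1443] rot [ 3.141 -0.878 -1.75 ] q [ 1.13  0.83  0.22  0.21 -1.82 -1.35] F [-0.5 -1.5 -1.1] w 0.0875 0.0
pre mm [ 2.8  1.3 -5. ] rv [ 0.004 -0.006 -0.003]
grasp mm [  2.2   0.8 105. ] rv [ 0.004 -0.006 -0.003]
```

View pics/w1.png

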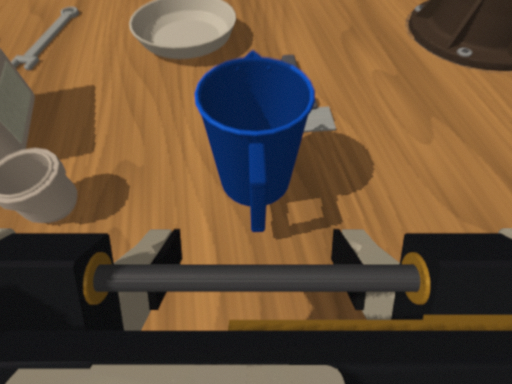

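The wrist view shows the jug's handle at (258,190), centred between the fingers (centre about 256) and aligned with them. I go in along the tool axis and close.

Emit:
jog_arm(
  force=60,
  targets=[
    {"dx":1,"dy":0,"dz":20,"rx":0,"ry":0,"rz":0,"gripper":0},
    {"dx":2,"dy":1,"dz":40,"rx":0,"ry":0,"rz":0,"gripper":0},
    {"dx":2,"dy":1,"dz":60,"rx":0,"ry":0,"rz":0,"gripper":0},
    {"dx":2,"dy":1,"dz":80,"rx":0,"ry":0,"rz":0,"gripper":0},
    {"dx":2,"dy":1,"dz":95,"rx":0,"ry":0,"rz":0,"gripper":0},
    {"dx":2,"dy":1,"dz":104,"rx":0,"ry":0,"rz":0,"gripper":0},
    {"dx":2,"dy":1,"dz":104,"rx":0,"ry":0,"rz":0,"gripper":0.5},
    {"dx":2,"dy":1,"dz":104,"rx":0,"ry":0,"rz":0,"gripper":0.7},
  ],
)

```text
t: 2.2
eef_pos: [0.4679, 0.3415, 0.0847]
ee_rot: [-3.141, -0.868, -1.74]
force: [0.6, 0.2, -0.1]
width: 0.0793
gripper_force: 0.0
```

Emit:
jog_arm(
  force=60,
  targets=[
    {"dx":0,"dy":0,"dz":0,"rx":0,"ry":0,"rz":0,"gripper":0.8},
    {"dx":0,"dy":0,"dz":0,"rx":0,"ry":0,"rz":0,"gripper":0.9},
    {"dx":0,"dy":0,"dz":0,"rx":0,"ry":0,"rz":0,"gripper":1},
    {"dx":0,"dy":0,"dz":0,"rx":0,"ry":0,"rz":0,"gripper":1},
    {"dx":0,"dy":0,"dz":0,"rx":0,"ry":0,"rz":0,"gripper":1},
    {"dx":0,"dy":0,"dz":0,"rx":0,"ry":0,"rz":0,"gripper":1},
    {"dx":0,"dy":0,"dz":0,"rx":0,"ry":0,"rz":0,"gripper":1},
    {"dx":0,"dy":0,"dz":0,"rx":0,"ry":0,"rz":0,"gripper":1},
  ],
)

```text
t: 2.87
eef_pos: [0.4677, 0.3404, 0.0836]
ee_rot: [3.141, -0.87, -1.74]
force: [-0.3, -0.0, 0.5]
width: 0.0265
gripper_force: 0.0
```

```bash
python3 - <<'E'
from h import *
st(); s=arm.get_state(); p=s['eef_pos']
Rt=toolR(-100,50)
delta(p+[0,0,.1],Rt,'lift')
E
```

```text
t 2.8667 p [0.4677 0.3404 0.0836] rot [ 3.141 -0.87  -1.74 ] q [ 1.11  0.79 -0.03  0.22 -1.6  -1.37] F [-0.3 -0.   0.5] w 0.0265 0.0
lift mm [ 76.4   0.  -64.5] rv [-0.003  0.003  0.003]
```

Emit:
jog_arm(
  force=60,
  targets=[
    {"dx":0,"dy":0,"dz":5,"rx":0,"ry":0,"rz":0,"gripper":0.8},
    {"dx":0,"dy":0,"dz":5,"rx":0,"ry":0,"rz":0,"gripper":1},
    {"dx":0,"dy":0,"dz":5,"rx":0,"ry":0,"rz":0,"gripper":1},
    {"dx":0,"dy":0,"dz":5,"rx":0,"ry":0,"rz":0,"gripper":1},
    {"dx":0,"dy":0,"dz":5,"rx":0,"ry":0,"rz":0,"gripper":1},
    {"dx":0,"dy":0,"dz":5,"rx":0,"ry":0,"rz":0,"gripper":1},
    {"dx":0,"dy":0,"dz":5,"rx":0,"ry":0,"rz":0,"gripper":1},
    {"dx":0,"dy":0,"dz":5,"rx":0,"ry":0,"rz":0,"gripper":1},
  ],
)

```text
t: 3.53
eef_pos: [0.467, 0.3366, 0.0803]
ee_rot: [3.141, -0.869, -1.74]
force: [0.3, 0.0, -1.6]
width: 0.0138
gripper_force: 60.0
```

Emit:
jog_arm(
  targets=[
    {"dx":4,"dy":0,"dz":-3,"rx":0,"ry":0,"rz":0,"gripper":1},
    {"dx":12,"dy":0,"dz":-10,"rx":0,"ry":0,"rz":0,"gripper":1},
    {"dx":23,"dy":0,"dz":-19,"rx":0,"ry":0,"rz":0,"gripper":1},
    {"dx":38,"dy":0,"dz":-32,"rx":0,"ry":0,"rz":0,"gripper":1},
    {"dx":53,"dy":0,"dz":-44,"rx":0,"ry":0,"rz":0,"gripper":1},
    {"dx":68,"dy":0,"dz":-57,"rx":0,"ry":0,"rz":0,"gripper":1},
    {"dx":80,"dy":0,"dz":-67,"rx":0,"ry":0,"rz":0,"gripper":1},
    {"dx":84,"dy":0,"dz":-71,"rx":0,"ry":0,"rz":0,"gripper":1},
  ],
)

```text
t: 4.2
eef_pos: [0.4677, 0.3374, 0.1941]
ee_rot: [-3.139, -0.865, -1.742]
force: [0.6, 1.5, -2.2]
width: 0.0132
gripper_force: 60.0
```

```bash
python3 - <<'E'
from h import *
st(); f=grab('scene','s2.png')['frame']
grab('wrist','w2.png')
a=cv2.resize(f[60:240,220:420],(400,360)); b=cv2.resize(cv2.imread('pics/w2.png')[...,::-1],(400,300))
cv2.imwrite('pics/l.png',np.vstack([a,b])[:600,:,::-1])
E
```

```text
t 4.2 p [0.4677 0.3374 0.1941] rot [-3.139 -0.865 -1.742] q [ 1.1   0.67  0.02  0.23 -1.76 -1.33] F [ 0.6  1.5 -2.2] w 0.0132 59.99342679977417
```

View pics/l.png

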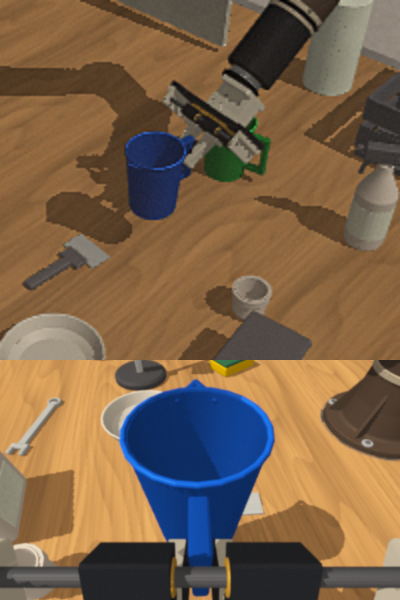

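Scene and wrist crops: the jug is lifted, held upright by its handle, about 110 mm off the floor.

```bash
cat >> h.py <<'E'
def pour(phi,zl,back,lip=-100,lean0=50,dish=(.519,-.073)):
    a=np.radians(lip); u=np.array([np.cos(a),np.sin(a),0]); p=np.radians(phi)
    L=np.array([*dish,zl])-back*u
    g=L-u*(.132*np.cos(p)+.049*np.sin(p))+np.array([0,0,.132*np.sin(p)-.049*np.cos(p)])
    Rt=toolR(lip,lean0-phi); t=g-Rt.apply([0,0,.003]); print(phi,t.round(3)); delta(t,Rt,'pour')
E
python3 - <<'E'
from h import *
pour(30,.13,.06);pour(60,.09,.04)
E
```

```text
30 [0.554 0.124 0.156]
pour mm [  99.7 -121.2  172.1] rv [-0.003 -0.517  0.003]
60 [0.545 0.073 0.183]
pour mm [ 153.4 -121.   194.6] rv [-0.002 -1.041  0.004]
```

Emit:
jog_arm(
  targets=[
    {"dx":10,"dy":-8,"dz":8,"rx":0,"ry":-0.03,"rz":0,"gripper":1},
    {"dx":24,"dy":-22,"dz":26,"rx":0,"ry":-0.08,"rz":0,"gripper":1},
    {"dx":41,"dy":-38,"dz":47,"rx":0,"ry":-0.15,"rz":0,"gripper":1},
    {"dx":58,"dy":-55,"dz":68,"rx":0,"ry":-0.22,"rz":0,"gripper":1},
    {"dx":75,"dy":-72,"dz":90,"rx":0,"ry":-0.3,"rz":0,"gripper":1},
    {"dx":92,"dy":-90,"dz":112,"rx":0,"ry":-0.38,"rz":0,"gripper":1},
    {"dx":109,"dy":-107,"dz":134,"rx":0,"ry":-0.46,"rz":0,"gripper":1},
    {"dx":121,"dy":-119,"dz":150,"rx":0,"ry":-0.51,"rz":0,"gripper":1},
  ],
)

```text
t: 4.97
eef_pos: [0.5513, 0.1235, 0.1858]
ee_rot: [3.141, -0.356, -1.742]
force: [0.0, -0.7, -4.2]
width: 0.0135
gripper_force: 60.0
```

```bash
python3 - <<'E'
from h import *
st()
pour(50,.10,.045);pour(72,.085,.045)
E
```

```text
t 4.9667 p [0.5513 0.1235 0.1858] rot [ 3.141 -0.356 -1.742] q [ 0.71  0.34 -0.32  0.24 -1.2  -1.  ] F [ 0.  -0.7 -4.2] w 0.0135 59.993911385536194
50 [0.548 0.092 0.173]
pour mm [25.2 -2.2 23.4] rv [ 0.    -0.356  0.003]
72 [0.542 0.056 0.198]
pour mm [68.  -2.1 12.1] rv [ 0.001 -0.74   0.003]
```

Emit:
jog_arm(
  targets=[
    {"dx":6,"dy":0,"dz":6,"rx":0,"ry":-0.08,"rz":0,"gripper":1},
    {"dx":12,"dy":-1,"dz":12,"rx":0,"ry":-0.17,"rz":0,"gripper":1},
    {"dx":19,"dy":-2,"dz":18,"rx":0,"ry":-0.26,"rz":0,"gripper":1},
    {"dx":26,"dy":-2,"dz":22,"rx":0,"ry":-0.36,"rz":0,"gripper":1},
    {"dx":36,"dy":-2,"dz":22,"rx":0,"ry":-0.46,"rz":0,"gripper":1},
    {"dx":47,"dy":-2,"dz":19,"rx":0,"ry":-0.56,"rz":0,"gripper":1},
    {"dx":58,"dy":-2,"dz":15,"rx":0,"ry":-0.66,"rz":0,"gripper":1},
    {"dx":68,"dy":-2,"dz":12,"rx":0,"ry":-0.74,"rz":0,"gripper":1},
  ],
)

```text
t: 5.63
eef_pos: [0.5411, 0.059, 0.1986]
ee_rot: [3.14, 0.385, -1.741]
force: [-0.2, -1.3, -3.9]
width: 0.0138
gripper_force: 60.0
```

```bash
python3 - <<'E'
from h import *
st()
pour(80,.08,.045);pour(90,.075,.045);pour(100,.072,.045)
f=grab('scene','s3.png')['frame']
t=grab('top','t3.png')['frame']
a=cv2.resize(f[110:290,150:390],(480,360)); b=cv2.resize(t[130:250,150:420],(480,213))
cv2.imwrite('pics/p.png',np.vstack([a,b])[:600,:,::-1])
E
```

```text
t 5.6333 p [0.5411 0.059  0.1986] rot [ 3.14   0.385 -1.741] q [ 0.2   0.17 -0.25 -0.42 -1.04 -0.18] F [-0.2 -1.3 -3.9] w 0.0138 59.993001222610474
80 [0.539 0.04  0.204]
pour mm [ 15.6  -1.  -12.3] rv [ 0.003 -0.139  0.004]
90 [0.535 0.018 0.209]
pour mm [ 34.6  -0.9 -25.6] rv [ 0.004 -0.313  0.004]
100 [ 0.531 -0.006  0.212]
pour mm [ 55.7  -0.8 -37.5] rv [ 0.004 -0.488  0.003]
```

View pics/p.png

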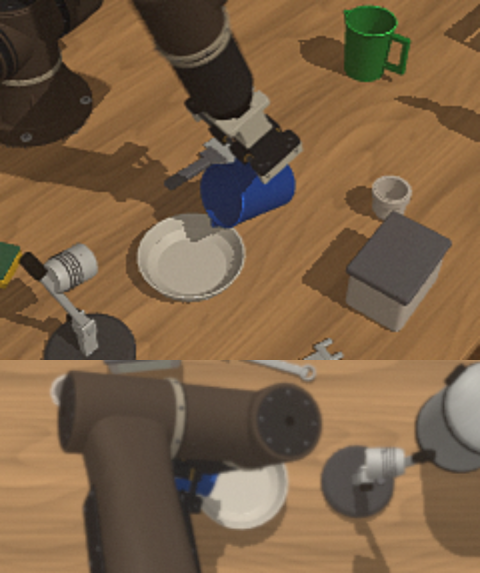

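The lip is over the near part of the dish (about (215,225) in the crop), with the lamp well clear. I tip slowly on.

Emit:
jog_arm(
  targets=[
    {"dx":4,"dy":0,"dz":-2,"rx":0,"ry":-0.04,"rz":0,"gripper":1},
    {"dx":8,"dy":0,"dz":-5,"rx":0,"ry":-0.08,"rz":0,"gripper":1},
    {"dx":12,"dy":-1,"dz":-8,"rx":0,"ry":-0.12,"rz":0,"gripper":1},
    {"dx":17,"dy":-1,"dz":-11,"rx":0,"ry":-0.16,"rz":0,"gripper":1},
    {"dx":22,"dy":-1,"dz":-15,"rx":0,"ry":-0.2,"rz":0,"gripper":1},
    {"dx":27,"dy":-1,"dz":-19,"rx":0,"ry":-0.24,"rz":0,"gripper":1},
    {"dx":31,"dy":-1,"dz":-22,"rx":0,"ry":-0.28,"rz":0,"gripper":1},
    {"dx":35,"dy":-1,"dz":-24,"rx":0,"ry":-0.31,"rz":0,"gripper":1},
  ],
)

```text
t: 6.4
eef_pos: [0.5349, 0.0182, 0.2064]
ee_rot: [3.136, 0.691, -1.744]
force: [0.1, -0.4, -3.3]
width: 0.0132
gripper_force: 60.0
```

Emit:
jog_arm(
  targets=[
    {"dx":3,"dy":0,"dz":-2,"rx":0,"ry":-0.03,"rz":0,"gripper":1},
    {"dx":6,"dy":0,"dz":-4,"rx":0,"ry":-0.06,"rz":0,"gripper":1},
    {"dx":9,"dy":0,"dz":-7,"rx":0,"ry":-0.09,"rz":0,"gripper":1},
    {"dx":12,"dy":0,"dz":-9,"rx":0,"ry":-0.11,"rz":0,"gripper":1},
    {"dx":14,"dy":0,"dz":-11,"rx":0,"ry":-0.13,"rz":0,"gripper":1},
    {"dx":17,"dy":0,"dz":-13,"rx":0,"ry":-0.15,"rz":0,"gripper":1},
    {"dx":20,"dy":0,"dz":-15,"rx":0,"ry":-0.17,"rz":0,"gripper":1},
    {"dx":20,"dy":0,"dz":-15,"rx":0,"ry":-0.17,"rz":0,"gripper":1},
  ],
)

```text
t: 7.07
eef_pos: [0.5316, -0.007, 0.2057]
ee_rot: [3.137, 0.862, -1.745]
force: [0.0, -0.5, -4.2]
width: 0.0139
gripper_force: 60.0
```

```bash
python3 - <<'E'
from h import *
st()
pour(100,.07,.045);pour(108,.07,.045);
f=grab('scene','s4.png')['frame']
cv2.imwrite('pics/p2.png',cv2.resize(f[150:280,150:330],(720,520),interpolation=cv2.INTER_CUBIC)[...,::-1])
E
```

```text
t 7.0667 p [ 0.5316 -0.007   0.2057] rot [ 3.137  0.862 -1.745] q [-0.29  0.32 -0.12 -0.88 -1.37  0.41] F [ 0.  -0.5 -4.2] w 0.0139 59.99231278896332
100 [ 0.531 -0.006  0.21 ]
pour mm [-4.1  0.9 -2.4] rv [ 0.005 -0.011  0.   ]
108 [ 0.527 -0.025  0.212]
pour mm [  7.4   1.  -18.6] rv [ 0.005 -0.151  0.   ]
```

View pics/p2.png

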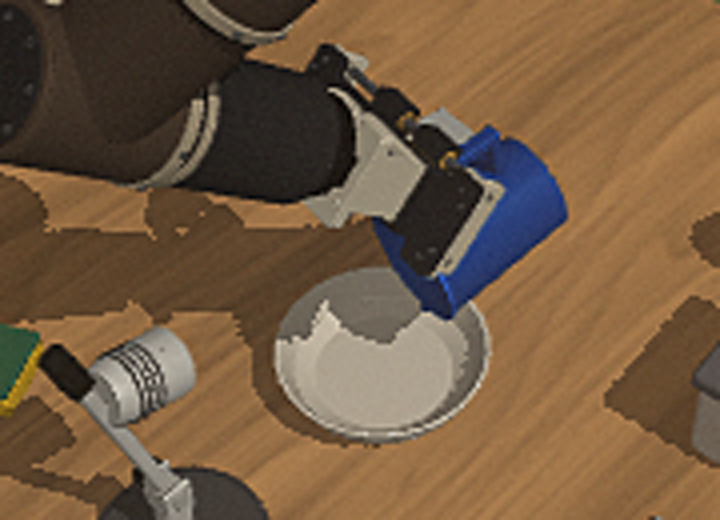

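No fittings in the dish yet; the lip is above the dish's near edge zone at (440,310), and the hand is well clear of the lamp. I tip further.

Emit:
jog_arm(
  targets=[
    {"dx":1,"dy":0,"dz":-3,"rx":0,"ry":-0.03,"rz":0,"gripper":1},
    {"dx":2,"dy":0,"dz":-7,"rx":0,"ry":-0.06,"rz":0,"gripper":1},
    {"dx":4,"dy":1,"dz":-11,"rx":0,"ry":-0.09,"rz":0,"gripper":1},
    {"dx":6,"dy":1,"dz":-15,"rx":0,"ry":-0.12,"rz":0,"gripper":1},
    {"dx":8,"dy":1,"dz":-19,"rx":0,"ry":-0.15,"rz":0,"gripper":1},
    {"dx":8,"dy":1,"dz":-19,"rx":0,"ry":-0.15,"rz":0,"gripper":1},
    {"dx":8,"dy":1,"dz":-19,"rx":0,"ry":-0.15,"rz":0,"gripper":1},
    {"dx":8,"dy":1,"dz":-19,"rx":0,"ry":-0.15,"rz":0,"gripper":1},
  ],
)

```text
t: 7.78
eef_pos: [0.5279, -0.0253, 0.2133]
ee_rot: [-3.141, 1.01, -1.741]
force: [-0.9, 0.8, -3.1]
width: 0.0135
gripper_force: 60.0
```

```bash
cat > look.py <<'E'
from h import *
st()
import sys
f=grab('scene',sys.argv[1]); fr=f['frame']; h=cv2.cvtColor(fr,cv2.COLOR_RGB2HSV)
W=world(f); d=np.hypot(W[...,0]-.519,W[...,1]+.073)
m=(d<.085)&(W[...,2]<.06)&(W[...,2]>-.01)&(h[...,1]>90)&(h[...,0]<40)
n,_,s,c=cv2.connectedComponentsWithStats(m.astype(np.uint8)); print([(s[i,4],c[i].round()) for i in range(1,n) if s[i,4]>4], m.sum())
E
python3 look.py s5.png; python3 -c "
from h import *
pour(116,.072,.045);pour(125,.072,.045)"
```

```text
t 7.7833 p [ 0.5279 -0.0253  0.2133] rot [-3.141  1.01  -1.741] q [-0.41  0.39 -0.09 -0.97 -1.5   0.52] F [-0.9  0.8 -3.1] w 0.0135 59.99329090118408
[(np.int32(212), array([246., 258.]))] 213
116 [ 0.524 -0.045  0.213]
pour mm [ 10.9   0.5 -17.1] rv [ 0.004 -0.142  0.003]
125 [ 0.52  -0.067  0.209]
pour mm [ 26.2   0.6 -33.3] rv [ 0.004 -0.299  0.002]
```

```bash
cat > an.py <<'E'
from h import *
import sys
for n in sys.argv[1:]:
    f=dict(np.load('pics/'+n+'.npz')); fr=f['frame']; h=cv2.cvtColor(fr,cv2.COLOR_RGB2HSV)
    W=world(f); d=np.hypot(W[...,0]-.519,W[...,1]+.073)
    m=(d<.08)&(W[...,2]<.08)&(W[...,2]>-.01)&(h[...,1]>90)&(h[...,0]<40)
    v,u=np.nonzero(m); print(n,m.sum(), (u.min(),u.max(),v.min(),v.max()) if m.sum() else '')
    if m.sum(): print(np.percentile(W[m],[0,10,50,90,100],axis=0).round(3))
E
python3 an.py s.png s4.png s5.png
```

```text
s.png 121 (np.int64(223), np.int64(268), np.int64(249), np.int64(263))
[[ 0.488 -0.152 -0.007]
 [ 0.518 -0.149 -0.001]
 [ 0.574 -0.125  0.001]
 [ 0.595 -0.065  0.004]
 [ 0.598 -0.038  0.016]]
s4.png 123 (np.int64(223), np.int64(267), np.int64(250), np.int64(263))
[[ 0.486 -0.152 -0.005]
 [ 0.518 -0.149 -0.002]
 [ 0.569 -0.127  0.001]
 [ 0.595 -0.073  0.004]
 [ 0.599 -0.042  0.017]]
s5.png 120 (np.int64(223), np.int64(267), np.int64(250), np.int64(263))
[[ 0.488 -0.152 -0.005]
 [ 0.517 -0.148 -0.002]
 [ 0.572 -0.125  0.   ]
 [ 0.594 -0.072  0.004]
 [ 0.598 -0.043  0.015]]
```

Emit:
jog_arm(
  targets=[
    {"dx":2,"dy":0,"dz":-4,"rx":0,"ry":-0.04,"rz":0,"gripper":1},
    {"dx":6,"dy":0,"dz":-8,"rx":0,"ry":-0.08,"rz":0,"gripper":1},
    {"dx":9,"dy":0,"dz":-13,"rx":0,"ry":-0.12,"rz":0,"gripper":1},
    {"dx":11,"dy":0,"dz":-17,"rx":0,"ry":-0.15,"rz":0,"gripper":1},
    {"dx":11,"dy":0,"dz":-17,"rx":0,"ry":-0.15,"rz":0,"gripper":1},
    {"dx":11,"dy":0,"dz":-17,"rx":0,"ry":-0.15,"rz":0,"gripper":1},
    {"dx":11,"dy":0,"dz":-17,"rx":0,"ry":-0.15,"rz":0,"gripper":1},
    {"dx":11,"dy":0,"dz":-17,"rx":0,"ry":-0.15,"rz":0,"gripper":1},
  ],
)

```text
t: 8.5
eef_pos: [0.5245, -0.0447, 0.2136]
ee_rot: [-3.139, 1.159, -1.737]
force: [-0.0, 0.1, -1.4]
width: 0.0135
gripper_force: 60.0
```

```bash
python3 look.py s6.png; python3 an.py s6.png; python3 - <<'E'
import cv2,numpy as np
f=np.load('pics/s6.png.npz')['frame'];cv2.imwrite('pics/p3.png',cv2.resize(f[160:280,170:330],(720,540),interpolation=cv2.INTER_CUBIC)[...,::-1])
E
```

```text
t 8.5 p [ 0.5245 -0.0447  0.2136] rot [-3.139  1.159 -1.737] q [-0.5   0.47 -0.06 -1.05 -1.63  0.62] F [-0.   0.1 -1.4] w 0.0135 59.9936717748642
[(np.int32(213), array([239., 242.])), (np.int32(51), array([230., 239.])), (np.int32(205), array([246., 258.]))] 471
s6.png 381 (np.int64(223), np.int64(267), np.int64(228), np.int64(264))
[[ 0.468 -0.152 -0.008]
 [ 0.485 -0.141  0.   ]
 [ 0.521 -0.105  0.02 ]
 [ 0.586 -0.061  0.03 ]
 [ 0.599 -0.035  0.035]]
```

View pics/p3.png

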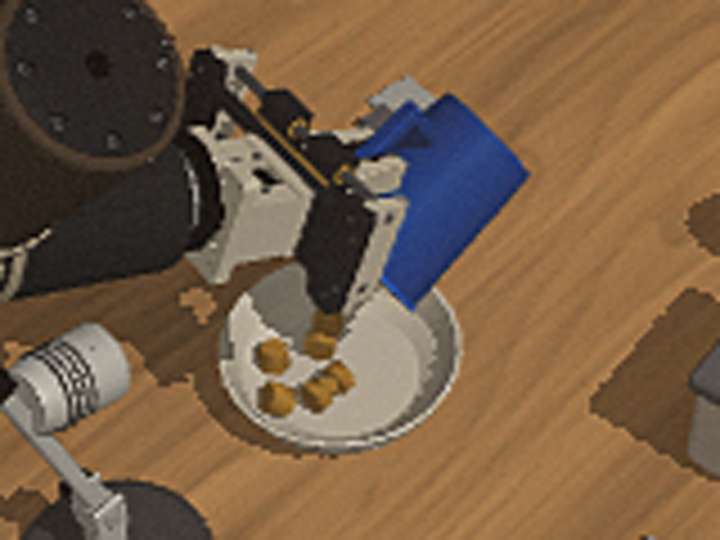

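All four fittings are in the dish: caps at (272,355) and (276,398), couplers at (322,335) and (328,388). Now I bring the jug back.

```bash
cat >> h.py <<'E'
def jug(phi,x,y,z,lip=-100,lean0=49.8):
    "TCP for given upright grip point pos"
    Rt=toolR(lip,lean0-phi); delta(np.array([x,y,z])-Rt.apply([0,0,.003]),Rt,f'jug{phi}')
E
python3 -c "
from h import *
jug(100,.52,.06,.25);jug(70,.515,.14,.25);jug(0,.468,.333,.12)"
```

```text
jug100 mm [-75.2  22.   76.5] rv [0.004 0.283 0.004]
jug70 mm [-107.7   40.4  148.8] rv [0.003 0.807 0.005]
jug0 mm [-62.1 119.3 371.3] rv [-0.     2.029  0.007]
```

Emit:
jog_arm(
  targets=[
    {"dx":-20,"dy":4,"dz":16,"rx":0,"ry":0.04,"rz":0,"gripper":1},
    {"dx":-42,"dy":10,"dz":38,"rx":0,"ry":0.12,"rz":0,"gripper":1},
    {"dx":-64,"dy":17,"dz":62,"rx":0,"ry":0.22,"rz":0,"gripper":1},
    {"dx":-78,"dy":23,"dz":83,"rx":0,"ry":0.33,"rz":0,"gripper":1},
    {"dx":-88,"dy":28,"dz":102,"rx":0,"ry":0.45,"rz":0,"gripper":1},
    {"dx":-97,"dy":33,"dz":120,"rx":0,"ry":0.57,"rz":0,"gripper":1},
    {"dx":-104,"dy":38,"dz":138,"rx":0,"ry":0.69,"rz":0,"gripper":1},
    {"dx":-108,"dy":40,"dz":149,"rx":0,"ry":0.8,"rz":0,"gripper":1},
  ],
)

```text
t: 9.22
eef_pos: [0.5152, 0.1407, 0.2557]
ee_rot: [-3.135, 0.36, -1.738]
force: [1.0, -2.3, -3.7]
width: 0.0135
gripper_force: 60.0
```

```bash
python3 -c "
from h import *
st();jug(25,.49,.26,.22);jug(0,.468,.333,.14)"
```

```text
t 9.2167 p [0.5152 0.1407 0.2557] rot [-3.135  0.36  -1.738] q [ 0.41  0.07 -0.26 -0.34 -1.06 -0.44] F [ 1.  -2.3 -3.7] w 0.0135 59.988237619400024
jug25 mm [-95.7  45.1  71. ] rv [-0.006  0.793  0.005]
jug0 mm [-132.2   79.6  170.8] rv [-0.007  1.229  0.004]
```

Emit:
jog_arm(
  targets=[
    {"dx":-12,"dy":6,"dz":9,"rx":0,"ry":0.1,"rz":0,"gripper":1},
    {"dx":-24,"dy":11,"dz":18,"rx":0,"ry":0.2,"rz":0,"gripper":1},
    {"dx":-36,"dy":17,"dz":27,"rx":0,"ry":0.3,"rz":0,"gripper":1},
    {"dx":-48,"dy":23,"dz":36,"rx":0,"ry":0.4,"rz":0,"gripper":1},
    {"dx":-60,"dy":28,"dz":45,"rx":0,"ry":0.5,"rz":0,"gripper":1},
    {"dx":-72,"dy":34,"dz":54,"rx":0,"ry":0.6,"rz":0,"gripper":1},
    {"dx":-84,"dy":40,"dz":63,"rx":0,"ry":0.7,"rz":0,"gripper":1},
    {"dx":-96,"dy":45,"dz":71,"rx":0,"ry":0.79,"rz":0,"gripper":1},
  ],
)

```text
t: 9.88
eef_pos: [0.4894, 0.2612, 0.2207]
ee_rot: [-3.14, -0.432, -1.74]
force: [1.1, 0.5, -1.9]
width: 0.0137
gripper_force: 60.0
```

```bash
python3 -c "
from h import *
st();jug(0,.468,.333,.12)"
```

```text
t 9.8833 p [0.4894 0.2612 0.2207] rot [-3.14  -0.432 -1.74 ] q [ 0.96  0.37 -0.19  0.18 -1.41 -1.2 ] F [ 1.1  0.5 -1.9] w 0.0137 59.99274730682373
jug0 mm [-104.4   33.2   60.5] rv [-0.004  0.437  0.004]
```

Emit:
jog_arm(
  targets=[
    {"dx":-13,"dy":4,"dz":8,"rx":0,"ry":0.06,"rz":0,"gripper":1},
    {"dx":-28,"dy":9,"dz":16,"rx":0,"ry":0.12,"rz":0,"gripper":1},
    {"dx":-43,"dy":14,"dz":25,"rx":0,"ry":0.19,"rz":0,"gripper":1},
    {"dx":-58,"dy":19,"dz":34,"rx":0,"ry":0.26,"rz":0,"gripper":1},
    {"dx":-73,"dy":24,"dz":43,"rx":0,"ry":0.33,"rz":0,"gripper":1},
    {"dx":-88,"dy":29,"dz":52,"rx":0,"ry":0.39,"rz":0,"gripper":1},
    {"dx":-104,"dy":33,"dz":60,"rx":0,"ry":0.437,"rz":0,"gripper":1},
    {"dx":-104,"dy":33,"dz":60,"rx":0,"ry":0.437,"rz":0,"gripper":1},
  ],
)

```text
t: 10.55
eef_pos: [0.4675, 0.3352, 0.117]
ee_rot: [3.136, -0.874, -1.735]
force: [-0.4, -0.3, -3.4]
width: 0.0133
gripper_force: 60.0
```

```bash
python3 - <<'E'
from h import *
st(); f=grab('scene','s7.png'); W=world(f); h=cv2.cvtColor(f['frame'],cv2.COLOR_RGB2HSV)
m=(h[...,0]>105)&(h[...,0]<130)&(h[...,1]>120)&(W[...,0]<.7); P=W[m]
z=P[:,2]; print(np.percentile(z,[0,1,2,5,98,99]).round(4))
# rim plane: top points
d=np.hypot(P[:,0]-.454,P[:,1]-.252); Q=P[(d<.056)&(d>.044)]; Q=Q[Q[:,2]>np.percentile(Q[:,2],97)-.02]
# rim = per-azimuth max z
a=np.arctan2(Q[:,1]-.252,Q[:,0]-.454); B=[]
for k in np.arange(-np.pi,np.pi,.35):
    q=Q[(a>=k)&(a<k+.35)]
    if len(q)>2: B.append(q[q[:,2].argmax()])
B=np.array(B); c=np.linalg.lstsq(np.c_[B[:,:2]-[.454,.252],np.ones(len(B))],B[:,2],rcond=None)[0]; print('rim slope/z',c,len(B)); print(B.round(3))
jug(0,.468,.333,.08)
E
```

```text
t 10.55 p [0.4675 0.3352 0.117 ] rot [ 3.136 -0.874 -1.735] q [ 1.1   0.75 -0.03  0.23 -1.65 -1.36] F [-0.4 -0.3 -3.4] w 0.0133 59.99245762825012
[1.000e-04 4.270e-02 4.490e-02 5.320e-02 3.668e-01 4.978e-01]
rim slope/z [0.00195089 0.00090335 0.16663789] 18
[[0.408 0.243 0.165]
 [0.411 0.229 0.166]
 [0.423 0.216 0.167]
 [0.437 0.204 0.168]
 [0.454 0.201 0.166]
 [0.472 0.202 0.167]
 [0.488 0.21  0.167]
 [0.502 0.23  0.167]
 [0.508 0.251 0.166]
 [0.506 0.258 0.165]
 [0.501 0.271 0.164]
 [0.487 0.287 0.169]
 [0.465 0.298 0.168]
 [0.45  0.299 0.168]
 [0.434 0.295 0.167]
 [0.429 0.291 0.166]
 [0.419 0.28  0.167]
 [0.408 0.265 0.165]]
jug0 mm [-28.8  -0.2  23.4] rv [-0.003 -0.001  0.006]
```

Emit:
jog_arm(
  targets=[
    {"dx":-6,"dy":0,"dz":5,"rx":0,"ry":0,"rz":0,"gripper":1},
    {"dx":-14,"dy":0,"dz":11,"rx":0,"ry":0,"rz":0,"gripper":1},
    {"dx":-20,"dy":0,"dz":16,"rx":0,"ry":0,"rz":0,"gripper":1},
    {"dx":-23,"dy":0,"dz":19,"rx":0,"ry":0,"rz":0,"gripper":1},
    {"dx":-25,"dy":0,"dz":21,"rx":0,"ry":0,"rz":0,"gripper":1},
    {"dx":-26.5,"dy":0,"dz":22,"rx":0,"ry":0,"rz":0,"gripper":1},
    {"dx":-27.5,"dy":0,"dz":23,"rx":0,"ry":0,"rz":0,"gripper":1},
    {"dx":-28,"dy":0,"dz":23,"rx":0,"ry":0,"rz":0,"gripper":1},
  ],
)

```text
t: 11.27
eef_pos: [0.4698, 0.334, 0.086]
ee_rot: [3.141, -0.866, -1.741]
force: [0.1, -0.3, -1.6]
width: 0.0134
gripper_force: 60.0
```

Emit:
jog_arm(
  targets=[
    {"dx":-1,"dy":0,"dz":1,"rx":0,"ry":0,"rz":0,"gripper":1},
    {"dx":-2,"dy":0,"dz":2,"rx":0,"ry":0,"rz":0,"gripper":1},
    {"dx":-3,"dy":0,"dz":2.5,"rx":0,"ry":0,"rz":0,"gripper":1},
    {"dx":-4,"dy":0,"dz":3,"rx":0,"ry":0,"rz":0,"gripper":1},
    {"dx":-4,"dy":0,"dz":3,"rx":0,"ry":0,"rz":0,"gripper":1},
    {"dx":-4,"dy":0,"dz":3,"rx":0,"ry":0,"rz":0,"gripper":1},
    {"dx":-4,"dy":0,"dz":3,"rx":0,"ry":0,"rz":0,"gripper":1},
    {"dx":-4,"dy":0,"dz":3,"rx":0,"ry":0,"rz":0,"gripper":1},
  ],
)

```text
t: 11.93
eef_pos: [0.4697, 0.3345, 0.0809]
ee_rot: [3.141, -0.866, -1.74]
force: [-0.9, 0.5, -1.6]
width: 0.0135
gripper_force: 60.0
```

Not yet in contact (the grasp was at z = 0.0803); a little lower.

Emit:
jog_arm(
  targets=[
    {"dx":-1,"dy":0,"dz":0.5,"rx":0,"ry":0,"rz":0,"gripper":1},
    {"dx":-1.5,"dy":0,"dz":1,"rx":0,"ry":0,"rz":0,"gripper":1},
    {"dx":-2,"dy":0,"dz":1.5,"rx":0,"ry":0,"rz":0,"gripper":1},
    {"dx":-2,"dy":0,"dz":1.5,"rx":0,"ry":0,"rz":0,"gripper":1},
    {"dx":-2,"dy":0,"dz":1.5,"rx":0,"ry":0,"rz":0,"gripper":1},
    {"dx":-2,"dy":0,"dz":1.5,"rx":0,"ry":0,"rz":0,"gripper":1},
    {"dx":-2,"dy":0,"dz":1.5,"rx":0,"ry":0,"rz":0,"gripper":1},
    {"dx":-2,"dy":0,"dz":1.5,"rx":0,"ry":0,"rz":0,"gripper":1},
  ],
)

```text
t: 12.6
eef_pos: [0.4699, 0.3349, 0.0799]
ee_rot: [-3.141, -0.867, -1.741]
force: [-2.2, 3.1, 6.2]
width: 0.0132
gripper_force: 60.0
```

Emit:
jog_arm(
  targets=[
    {"dx":0,"dy":0,"dz":0,"rx":0,"ry":0,"rz":0,"gripper":0.7},
    {"dx":0,"dy":0,"dz":0,"rx":0,"ry":0,"rz":0,"gripper":0.6},
    {"dx":0,"dy":0,"dz":0,"rx":0,"ry":0,"rz":0,"gripper":0.5},
    {"dx":0,"dy":0,"dz":0,"rx":0,"ry":0,"rz":0,"gripper":0.5},
    {"dx":0,"dy":0,"dz":0,"rx":0,"ry":0,"rz":0,"gripper":0.5},
    {"dx":0,"dy":0,"dz":0,"rx":0,"ry":0,"rz":0,"gripper":0.5},
    {"dx":0,"dy":0,"dz":0,"rx":0,"ry":0,"rz":0,"gripper":0.5},
    {"dx":0,"dy":0,"dz":0,"rx":0,"ry":0,"rz":0,"gripper":0.5},
  ],
)

```text
t: 13.27
eef_pos: [0.4698, 0.3346, 0.0783]
ee_rot: [3.141, -0.866, -1.74]
force: [-0.2, -0.2, -0.3]
width: 0.0439
gripper_force: 0.0
```

Emit:
jog_arm(
  targets=[
    {"dx":0,"dy":0,"dz":-10,"rx":0,"ry":0,"rz":0,"gripper":0.4},
    {"dx":0,"dy":0,"dz":-25,"rx":0,"ry":0,"rz":0,"gripper":0.4},
    {"dx":0,"dy":0,"dz":-45,"rx":0,"ry":0,"rz":0,"gripper":0.4},
    {"dx":0,"dy":0,"dz":-70,"rx":0,"ry":0,"rz":0,"gripper":0.4},
    {"dx":15,"dy":0,"dz":-100,"rx":0,"ry":0,"rz":0,"gripper":0.4},
    {"dx":40,"dy":0,"dz":-130,"rx":0,"ry":0,"rz":0,"gripper":0.4},
    {"dx":70,"dy":0,"dz":-150,"rx":0,"ry":0,"rz":0,"gripper":0.4},
    {"dx":100,"dy":0,"dz":-160,"rx":0,"ry":0,"rz":0,"gripper":0.4},
  ],
)

```text
t: 13.93
eef_pos: [0.4798, 0.3928, 0.2607]
ee_rot: [-3.14, -0.865, -1.74]
force: [-0.5, -0.0, 1.1]
width: 0.0525
gripper_force: 0.0
```

```bash
cat > fin.py <<'E'
from h import *
from scipy.optimize import least_squares
import sys
st()
fs=grab('scene',sys.argv[1]+'s.png');ft=grab('top',sys.argv[1]+'t.png')
for f in(fs,ft):
    W=world(f);h=cv2.cvtColor(f['frame'],cv2.COLOR_RGB2HSV)
    m=(h[...,0]>105)&(h[...,0]<130)&(h[...,1]>120)&(np.hypot(W[...,0]-.454,W[...,1]-.252)<.08)
    P=W[m];rim=P[P[:,2]>np.nanpercentile(P[:,2],98)-.006]
    s=least_squares(lambda p:np.hypot(rim[:,0]-p[0],rim[:,1]-p[1])-p[2],[.454,.252,.05],loss='soft_l1',f_scale=.002).x
    print('jug',s.round(4),np.nanpercentile(P[:,2],98))
# lamp: facing dir toward dish, arm points
Ls=[]
for f,(u0,u1,v0,v1) in((fs,(150,225,220,315)),(ft,(320,400,165,225))):
    W=world(f); m=np.zeros(W.shape[:2],bool);m[v0:v1,u0:u1]=1
    P=W[m]; v=cv2.cvtColor(f['frame'],cv2.COLOR_RGB2GRAY)[m]; Ls.append(np.c_[P,v])
A=np.vstack(Ls); b=A[(A[:,2]>.012)&(A[:,2]<.022)&(A[:,3]<75)&(np.hypot(A[:,0]-.527,A[:,1]+.297)<.085)]
# outer edge per azimuth
s=least_squares(lambda p:[np.percentile(np.hypot(b[:,0]-p[0],b[:,1]-p[1])[sel],96)-.07 for k in np.arange(-np.pi,np.pi,.3) for ang in[np.arctan2(b[:,1]-p[1],b[:,0]-p[0])] for sel in[(ang>=k)&(ang<k+.3)] if sel.sum()>5],[.525,-.297],diff_step=.01).x if 0 else None
c=np.array([.527,-.297])
for _ in range(15):
    ang=np.arctan2(b[:,1]-c[1],b[:,0]-c[0]); r=np.hypot(b[:,0]-c[0],b[:,1]-c[1]); E=[]
    for k in np.arange(-np.pi,np.pi,.3):
        q=(ang>=k)&(ang<k+.3)
        if q.sum()>5: E.append(b[q][np.argsort(r[q])[int(.95*q.sum())]][:2])
    E=np.array(E); c=least_squares(lambda p:np.hypot(E[:,0]-p[0],E[:,1]-p[1])-.07,c,loss='soft_l1',f_scale=.003).x
print('lamp base',c.round(4),len(b),len(E))
dish=np.array([.519,-.073]); f=dish-c; D=np.hypot(*f); f/=D; l=np.array([-f[1],f[0]])
T=np.degrees(np.arctan2(.079,D)); th=np.arcsin(.1303/np.hypot(D,.079))+np.arctan2(.079,D)-np.pi/6
print('D',D,'facing',np.degrees(np.arctan2(f[1],f[0])),'need lean',th)
X=(A[:,:2]-c)@f; Y=(A[:,:2]-c)@l; Z=A[:,2]-.085
r=np.hypot(X,Z); m=(abs(Y)<.02)&(r<.235)&(r>.155)&(A[:,3]<70)&(Z>0)
print('sleeve pts',m.sum(),np.median(A[m,:3],0).round(3),'lean',np.median(np.arctan2(X[m],Z[m])),'r',np.percentile(r[m],[2,50,98]).round(3),'lat',np.median(Y[m]).round(4))
np.savez('pics/lamp.npz',c=c,f=f,th=th)
E
python3 fin.py a
```

```text
t 13.9333 p [0.4798 0.3928 0.2607] rot [-3.14  -0.865 -1.74 ] q [ 1.12  0.7   0.24  0.23 -1.95 -1.3 ] F [-0.5 -0.   1.1] w 0.0525 0.0
jug [0.4584 0.2506 0.0499] 0.12880732373455067
jug [0.4537 0.2522 0.0492] 0.12945103685101003
lamp base [ 0.5255 -0.2978] 1759 21
D 0.2249288684560069 facing 91.66806522402374 need lean 0.3924189700210129
sleeve pts 232 [ 0.53  -0.35   0.284] lean -0.25183112447603795 r [0.158 0.206 0.223] lat -0.0026
```

The jug stands upright again at its place (rim level at about 0.127 m). Now the lamp.

```bash
cat >> h.py <<'E'
C=np.array([.5255,-.2978]); F=np.array([-.029,.9996])
def lamp(th,back=0,hand=None,r=.2):
    hand=th if hand is None else hand
    Rt=toolR(np.degrees(np.arctan2(F[1],F[0]))+180,np.degrees(hand))
    g=np.array([*(C+F*r*np.sin(th)),.085+r*np.cos(th)])
    t=g-Rt.apply([0,0,.003+back]); print(t.round(4)); delta(t,Rt,f'lamp {th} {back}')
E
python3 -c "
from h import *
Rt=toolR(-94,0)
delta([.52,.1,.42],Rt,'mid'); lamp(-.26,.1)"
```

```text
mid mm [301.  -88.8 111. ] rv [ 0.039 -0.858 -0.095]
[ 0.5278 -0.3757  0.3778]
lamp -0.26 0.1 mm [ 574.5 -176.6  492.6] rv [ 0.058 -1.115 -0.201]
```

Emit:
jog_arm(
  targets=[
    {"dx":35,"dy":-8,"dz":5,"rx":0,"ry":-0.08,"rz":-0.01,"gripper":0.35},
    {"dx":72,"dy":-18,"dz":15,"rx":0,"ry":-0.18,"rz":-0.02,"gripper":0.35},
    {"dx":110,"dy":-30,"dz":28,"rx":0.01,"ry":-0.29,"rz":-0.03,"gripper":0.35},
    {"dx":148,"dy":-42,"dz":41,"rx":0.015,"ry":-0.4,"rz":-0.04,"gripper":0.35},
    {"dx":186,"dy":-54,"dz":55,"rx":0.02,"ry":-0.51,"rz":-0.055,"gripper":0.35},
    {"dx":224,"dy":-66,"dz":69,"rx":0.03,"ry":-0.62,"rz":-0.07,"gripper":0.35},
    {"dx":262,"dy":-78,"dz":88,"rx":0.035,"ry":-0.74,"rz":-0.08,"gripper":0.35},
    {"dx":301,"dy":-89,"dz":111,"rx":0.04,"ry":-0.86,"rz":-0.095,"gripper":0.35},
  ],
)

```text
t: 14.7
eef_pos: [0.519, 0.1077, 0.4162]
ee_rot: [-3.139, 0.001, -1.638]
force: [2.9, -0.8, 0.3]
width: 0.0573
gripper_force: 0.0
```

```bash
python3 -c "
from h import *
st(); lamp(-.26,.1)"
```

```text
t 14.7 p [0.519  0.1077 0.4162] rot [-3.139e+00  1.000e-03 -1.638e+00] q [ 0.58  0.05 -0.01  0.   -1.51 -0.64] F [ 2.9 -0.8  0.3] w 0.0573 0.0
[ 0.5278 -0.3757  0.3778]
lamp -0.26 0.1 mm [481.8 -41.2  37.9] rv [-0.015 -0.259 -0.096]
```

Emit:
jog_arm(
  targets=[
    {"dx":36,"dy":-3,"dz":-2,"rx":0,"ry":-0.02,"rz":-0.01,"gripper":0.35},
    {"dx":74,"dy":-6,"dz":-4,"rx":0,"ry":-0.04,"rz":-0.02,"gripper":0.35},
    {"dx":112,"dy":-10,"dz":-6,"rx":0,"ry":-0.06,"rz":-0.03,"gripper":0.35},
    {"dx":150,"dy":-13,"dz":-6,"rx":0,"ry":-0.08,"rz":-0.04,"gripper":0.35},
    {"dx":188,"dy":-16,"dz":-6,"rx":0,"ry":-0.1,"rz":-0.05,"gripper":0.35},
    {"dx":226,"dy":-20,"dz":-6,"rx":-0.01,"ry":-0.12,"rz":-0.06,"gripper":0.35},
    {"dx":264,"dy":-23,"dz":-6,"rx":-0.01,"ry":-0.14,"rz":-0.07,"gripper":0.35},
    {"dx":302,"dy":-26,"dz":-6,"rx":-0.01,"ry":-0.16,"rz":-0.08,"gripper":0.35},
  ],
)

```text
t: 15.37
eef_pos: [0.5237, -0.1959, 0.4212]
ee_rot: [3.135, 0.156, -1.561]
force: [1.1, 0.0, 0.3]
width: 0.0569
gripper_force: 0.0
```

Emit:
jog_arm(
  targets=[
    {"dx":37,"dy":0,"dz":0,"rx":0,"ry":-0.02,"rz":-0.005,"gripper":0.35},
    {"dx":74,"dy":0,"dz":0,"rx":0,"ry":-0.04,"rz":-0.01,"gripper":0.35},
    {"dx":105,"dy":0,"dz":0,"rx":0,"ry":-0.06,"rz":-0.01,"gripper":0.35},
    {"dx":130,"dy":0,"dz":0,"rx":0,"ry":-0.08,"rz":-0.015,"gripper":0.35},
    {"dx":150,"dy":0,"dz":0,"rx":0,"ry":-0.1,"rz":-0.015,"gripper":0.35},
    {"dx":165,"dy":0,"dz":0,"rx":0,"ry":-0.1,"rz":-0.015,"gripper":0.35},
    {"dx":175,"dy":0,"dz":0,"rx":0,"ry":-0.1,"rz":-0.015,"gripper":0.35},
    {"dx":175,"dy":0,"dz":0,"rx":0,"ry":-0.1,"rz":-0.015,"gripper":0.35},
  ],
)

```text
t: 16.03
eef_pos: [0.5255, -0.3685, 0.3924]
ee_rot: [3.135, 0.255, -1.549]
force: [0.4, 1.2, -0.9]
width: 0.0572
gripper_force: 0.0
```

```bash
python3 -c "
from h import *
st(); lamp(-.26,.1); lamp(-.26,0);grab('wrist','w3.png')"
```

```text
t 16.0333 p [ 0.5255 -0.3685  0.3924] rot [ 3.135  0.255 -1.549] q [-0.44  0.36  0.39 -0.23 -1.73  0.44] F [ 0.4  1.2 -0.9] w 0.0572 0.0
[ 0.5278 -0.3757  0.3778]
lamp -0.26 0.1 mm [10.7 -2.2 12.2] rv [ 0.005 -0.005 -0.007]
[ 0.527  -0.35    0.2812]
lamp -0.26 0 mm [ 10.2  -2.7 112.2] rv [ 0.005 -0.005 -0.007]
```

View pics/w3.png

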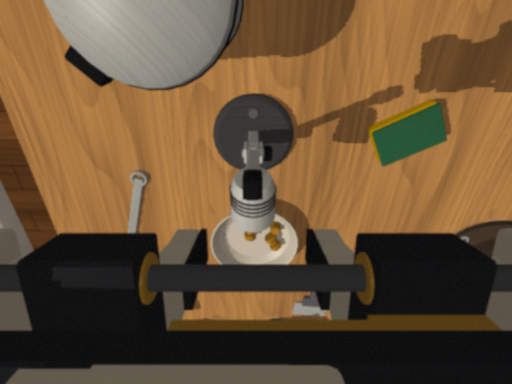

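The wrist view shows the lamp's black sleeve at (253,185), centred between the fingers (centre about 255), with the fittings in the dish beyond. I go down onto it.

Emit:
jog_arm(
  force=40,
  targets=[
    {"dx":5,"dy":-1,"dz":15,"rx":0,"ry":0,"rz":0,"gripper":0.4},
    {"dx":10,"dy":-2,"dz":35,"rx":0,"ry":0,"rz":0,"gripper":0.4},
    {"dx":10,"dy":-2,"dz":58,"rx":0,"ry":0,"rz":0,"gripper":0.4},
    {"dx":10,"dy":-2,"dz":80,"rx":0,"ry":0,"rz":0,"gripper":0.4},
    {"dx":10,"dy":-2,"dz":97,"rx":0,"ry":0,"rz":0,"gripper":0.4},
    {"dx":10,"dy":-2,"dz":107,"rx":0,"ry":0,"rz":0,"gripper":0.4},
    {"dx":10,"dy":-2,"dz":112,"rx":0,"ry":0,"rz":0,"gripper":0.45},
    {"dx":10,"dy":-2,"dz":112,"rx":0,"ry":0,"rz":0,"gripper":0.6},
  ],
)

```text
t: 16.75
eef_pos: [0.5267, -0.3473, 0.2824]
ee_rot: [3.136, 0.255, -1.546]
force: [-0.5, 0.0, 0.0]
width: 0.0459
gripper_force: 0.0
```

Emit:
jog_arm(
  force=40,
  targets=[
    {"dx":0,"dy":0,"dz":0,"rx":0,"ry":0,"rz":0,"gripper":0.8},
    {"dx":0,"dy":0,"dz":0,"rx":0,"ry":0,"rz":0,"gripper":0.9},
    {"dx":0,"dy":0,"dz":0,"rx":0,"ry":0,"rz":0,"gripper":1},
    {"dx":0,"dy":0,"dz":0,"rx":0,"ry":0,"rz":0,"gripper":1},
    {"dx":0,"dy":0,"dz":0,"rx":0,"ry":0,"rz":0,"gripper":1},
    {"dx":0,"dy":0,"dz":0,"rx":0,"ry":0,"rz":0,"gripper":1},
    {"dx":0,"dy":0,"dz":0,"rx":0,"ry":0,"rz":0,"gripper":1},
    {"dx":0,"dy":0,"dz":0,"rx":0,"ry":0,"rz":0,"gripper":1},
  ],
)

```text
t: 17.42
eef_pos: [0.5277, -0.3487, 0.2829]
ee_rot: [3.139, 0.254, -1.547]
force: [5.2, -0.3, 0.9]
width: 0.0156
gripper_force: 40.0
```

```bash
python3 -c "
from h import *
st(); lamp(-.26,0)
for a in (-.2,-.1,0,.1,.2,.3,.39): lamp(a,0)"
```

```text
t 17.4167 p [ 0.5277 -0.3487  0.2829] rot [ 3.139  0.254 -1.547] q [-0.42  0.37  0.17 -0.23 -1.49  0.47] F [ 5.2 -0.3  0.9] w 0.0156 39.99329723417759
[ 0.527  -0.35    0.2812]
lamp -0.26 0 mm [1.6 0.7 1.4] rv [ 0.001 -0.006 -0.005]
[ 0.5267 -0.3381  0.284 ]
lamp -0.2 0 mm [-10.5   0.8   1.7] rv [ 0.001  0.054 -0.005]
[ 0.5261 -0.3181  0.287 ]
lamp -0.1 0 mm [-30.7   0.9   3.8] rv [ 0.002  0.154 -0.005]
[ 0.5255 -0.2978  0.288 ]
lamp 0 0 mm [-50.6   1.    7.9] rv [ 0.002  0.254 -0.005]
[ 0.5249 -0.2775  0.287 ]
lamp 0.1 0 mm [-69.9   1.1  14. ] rv [ 0.002  0.354 -0.005]
[ 0.5243 -0.2575  0.284 ]
lamp 0.2 0 mm [-88.6   1.2  22. ] rv [ 0.002  0.454 -0.005]
[ 0.5238 -0.2378  0.2789]
lamp 0.3 0 mm [-106.4    1.2   31.8] rv [ 0.002  0.554 -0.004]
[ 0.5233 -0.2207  0.2728]
lamp 0.39 0 mm [-121.5    1.3   42.1] rv [ 0.003  0.644 -0.004]
```

Emit:
jog_arm(
  targets=[
    {"dx":-5,"dy":0,"dz":0.5,"rx":0,"ry":0.03,"rz":0,"gripper":1},
    {"dx":-12,"dy":0,"dz":1,"rx":0,"ry":0.065,"rz":0,"gripper":1},
    {"dx":-21,"dy":0,"dz":2,"rx":0,"ry":0.11,"rz":0,"gripper":1},
    {"dx":-30,"dy":0,"dz":3.5,"rx":0,"ry":0.15,"rz":0,"gripper":1},
    {"dx":-40,"dy":1,"dz":5,"rx":0,"ry":0.2,"rz":0,"gripper":1},
    {"dx":-50,"dy":1,"dz":7.5,"rx":0,"ry":0.25,"rz":0,"gripper":1},
    {"dx":-60,"dy":1,"dz":10.5,"rx":0,"ry":0.3,"rz":0,"gripper":1},
    {"dx":-70,"dy":1,"dz":14,"rx":0,"ry":0.35,"rz":0,"gripper":1},
  ],
)

```text
t: 18.08
eef_pos: [0.5262, -0.2782, 0.289]
ee_rot: [-3.14, -0.101, -1.545]
force: [8.1, -5.1, 2.0]
width: 0.016
gripper_force: 40.0
```

```bash
python3 -c "
from h import *
st()
for a in (.2,.3,.392): lamp(a,0)"
```

```text
t 18.0833 p [ 0.5262 -0.2782  0.289 ] rot [-3.14  -0.101 -1.545] q [-0.1   0.18 -0.19  0.11 -1.19  0.08] F [ 8.1 -5.1  2. ] w 0.016 40.03073567524552
[ 0.5243 -0.2575  0.284 ]
lamp 0.2 0 mm [-21.1   1.4   2.9] rv [-0.001  0.099 -0.003]
[ 0.5238 -0.2378  0.2789]
lamp 0.3 0 mm [-41.2   1.4   5.9] rv [-0.001  0.199 -0.003]
[ 0.5233 -0.2203  0.2726]
lamp 0.392 0 mm [-59.3   1.5  10.4] rv [-0.     0.291 -0.003]
```

Emit:
jog_arm(
  targets=[
    {"dx":-10,"dy":1,"dz":1,"rx":0,"ry":0.05,"rz":0,"gripper":1},
    {"dx":-21,"dy":1,"dz":3,"rx":0,"ry":0.1,"rz":0,"gripper":1},
    {"dx":-31,"dy":1,"dz":4.5,"rx":0,"ry":0.15,"rz":0,"gripper":1},
    {"dx":-41,"dy":1,"dz":6,"rx":0,"ry":0.2,"rz":0,"gripper":1},
    {"dx":-50,"dy":1,"dz":8,"rx":0,"ry":0.245,"rz":0,"gripper":1},
    {"dx":-56,"dy":1,"dz":9.5,"rx":0,"ry":0.275,"rz":0,"gripper":1},
    {"dx":-59.5,"dy":1,"dz":10.5,"rx":0,"ry":0.29,"rz":0,"gripper":1},
    {"dx":-59.5,"dy":1,"dz":10.5,"rx":0,"ry":0.29,"rz":0,"gripper":1},
  ],
)

```text
t: 18.75
eef_pos: [0.525, -0.218, 0.2741]
ee_rot: [-3.139, -0.389, -1.541]
force: [6.8, 6.2, 13.0]
width: 0.0158
gripper_force: 40.0
```

Emit:
jog_arm(
  targets=[
    {"dx":0,"dy":0,"dz":0,"rx":0,"ry":0,"rz":0,"gripper":1},
    {"dx":0,"dy":0,"dz":0,"rx":0,"ry":0,"rz":0,"gripper":1},
    {"dx":0,"dy":0,"dz":0,"rx":0,"ry":0,"rz":0,"gripper":1},
    {"dx":0,"dy":0,"dz":0,"rx":0,"ry":0,"rz":0,"gripper":1},
    {"dx":0,"dy":0,"dz":0,"rx":0,"ry":0,"rz":0,"gripper":1},
    {"dx":0,"dy":0,"dz":0,"rx":0,"ry":0,"rz":0,"gripper":1},
    {"dx":0,"dy":0,"dz":0,"rx":0,"ry":0,"rz":0,"gripper":1},
    {"dx":0,"dy":0,"dz":0,"rx":0,"ry":0,"rz":0,"gripper":1},
  ],
)

```text
t: 19.42
eef_pos: [0.525, -0.2185, 0.2743]
ee_rot: [-3.139, -0.387, -1.543]
force: [5.9, 7.5, 14.9]
width: 0.0157
gripper_force: 40.0
```

```bash
python3 -c "
from h import *
st()
for a in (.392,): lamp(a,0)
f=grab('wrist','w4.png')
s=arm.get_state(); g=s['eef_pos']+R.from_euler('xyz',s['ee_rot']).apply([0,0,.003]); x=(g[:2]-C)@F; print('lean',np.arctan2(x,g[2]-.085),np.hypot(x,g[2]-.085))
"
```

```text
t 19.4167 p [ 0.525  -0.2185  0.2743] rot [-3.139 -0.387 -1.543] q [ 0.18  0.11 -0.48  0.44 -1.08 -0.38] F [ 5.9  7.5 14.9] w 0.0157 39.987987242639065
[ 0.5233 -0.2203  0.2726]
lamp 0.392 0 mm [0.9 1.8 2.2] rv [-0.002  0.005 -0.001]
lean 0.3966178943356557 0.20222157772471108
```

Emit:
jog_arm(
  targets=[
    {"dx":0,"dy":0,"dz":0,"rx":0,"ry":0,"rz":0,"gripper":0.7},
    {"dx":0,"dy":0,"dz":0,"rx":0,"ry":0,"rz":0,"gripper":0.6},
    {"dx":0,"dy":0,"dz":0,"rx":0,"ry":0,"rz":0,"gripper":0.5},
    {"dx":0,"dy":0,"dz":0,"rx":0,"ry":0,"rz":0,"gripper":0.4},
    {"dx":0,"dy":0,"dz":0,"rx":0,"ry":0,"rz":0,"gripper":0.4},
    {"dx":0,"dy":0,"dz":0,"rx":0,"ry":0,"rz":0,"gripper":0.4},
    {"dx":0,"dy":0,"dz":0,"rx":0,"ry":0,"rz":0,"gripper":0.4},
    {"dx":0,"dy":0,"dz":0,"rx":0,"ry":0,"rz":0,"gripper":0.4},
  ],
)

```text
t: 20.13
eef_pos: [0.5211, -0.2191, 0.2702]
ee_rot: [3.136, -0.385, -1.544]
force: [-0.0, 0.1, 0.0]
width: 0.0521
gripper_force: 0.0
```

Emit:
jog_arm(
  targets=[
    {"dx":0,"dy":0,"dz":-15,"rx":0,"ry":0,"rz":0,"gripper":0.3},
    {"dx":0,"dy":0,"dz":-40,"rx":0,"ry":0,"rz":0,"gripper":0.3},
    {"dx":0,"dy":0,"dz":-70,"rx":0,"ry":0,"rz":0,"gripper":0.3},
    {"dx":0,"dy":0,"dz":-105,"rx":0,"ry":0,"rz":0,"gripper":0.3},
    {"dx":-35,"dy":0,"dz":-120,"rx":0,"ry":0,"rz":0,"gripper":0.3},
    {"dx":-75,"dy":0,"dz":-120,"rx":0,"ry":0,"rz":0,"gripper":0.3},
    {"dx":-115,"dy":0,"dz":-120,"rx":0,"ry":0,"rz":0,"gripper":0.3},
    {"dx":-155,"dy":0,"dz":-120,"rx":0,"ry":0,"rz":0,"gripper":0.3},
  ],
)

```text
t: 20.8
eef_pos: [0.5164, -0.0289, 0.3233]
ee_rot: [3.137, -0.384, -1.545]
force: [1.7, 0.1, -0.3]
width: 0.061
gripper_force: 0.0
```

Emit:
jog_arm(
  targets=[
    {"dx":-40,"dy":0,"dz":0,"rx":0,"ry":0,"rz":0,"gripper":0.3},
    {"dx":-80,"dy":0,"dz":0,"rx":0,"ry":0,"rz":0,"gripper":0.3},
    {"dx":-120,"dy":0,"dz":0,"rx":0,"ry":0,"rz":0,"gripper":0.3},
    {"dx":-160,"dy":0,"dz":0,"rx":0,"ry":0,"rz":0,"gripper":0.3},
    {"dx":-200,"dy":0,"dz":0,"rx":0,"ry":0,"rz":0,"gripper":0.3},
    {"dx":-230,"dy":0,"dz":0,"rx":0,"ry":0,"rz":0,"gripper":0.3},
    {"dx":-250,"dy":0,"dz":0,"rx":0,"ry":0,"rz":0,"gripper":0.3},
    {"dx":-250,"dy":0,"dz":0,"rx":0,"ry":0,"rz":0,"gripper":0.3},
  ],
)

```text
t: 21.47
eef_pos: [0.5104, 0.2041, 0.2275]
ee_rot: [3.134, -0.387, -1.54]
force: [-0.0, 0.1, 0.1]
width: 0.0615
gripper_force: 0.0
```

```bash
python3 fin.py b; python3 - <<'E'
from h import *
f=dict(np.load('pics/bs.png.npz')); W=world(f)
C2=W[205:270,205:285].reshape(-1,3); rim=C2[(C2[:,2]>.034)&(C2[:,2]<.045)]
from m import circ
print('dish now',circ(rim)); 
f0=dict(np.load('pics/s.png.npz')); W0=world(f0); C2=W0[205:270,205:285].reshape(-1,3); rim=C2[(C2[:,2]>.034)&(C2[:,2]<.045)]; print('before',circ(rim))
a=cv2.resize(f['frame'][130:310,140:340],(600,540),interpolation=cv2.INTER_CUBIC); cv2.imwrite('pics/end.png',a[...,::-1])
E
```

```text
t 21.4667 p [0.5104 0.2041 0.2275] rot [ 3.134 -0.387 -1.54 ] q [ 0.9   0.29 -0.3   0.25 -1.29 -0.97] F [-0.   0.1  0.1] w 0.0615 0.0
jug [0.4584 0.2503 0.0491] 0.13032578618444798
jug [0.4547 0.2523 0.0495] 0.13122688155051562
lamp base [ 0.5249 -0.2972] 1330 21
D 0.22430015451858895 facing 91.50756093696798 need lean 0.3949237446063135
sleeve pts 105 [ 0.525 -0.228  0.263] lean 0.3473508014651086 r [0.158 0.189 0.223] lat -0.0013
dish [ 0.51907895 -0.07289329  0.08579411] 528
jug [0.45150655 0.2527085  0.0492931 ] 107 nan
handle 21 [0.46314251 0.32551901 0.11158706] 81.63052497356105
jug [0.4561452  0.25178223 0.04961503] 117 nan
handle 49 [0.47158774 0.32960292 0.09586308] 79.21375849699675
base [ 0.5243894  -0.29865655  0.05044224] 1621
t 393 170 [ 0.599 -0.415  0.112]
t 397 178 [ 0.575 -0.429  0.103]
t 364 181 [ 0.54  -0.292  0.238]
t 383 182 [ 0.532 -0.339  0.266]
t 392 183 [ 0.523 -0.355  0.299]
t 358 185 [ 0.528 -0.274  0.239]
t 363 186 [ 0.523 -0.286  0.248]
t 369 187 [ 0.521 -0.304  0.245]
t 378 188 [ 0.519 -0.332  0.237]
t 363 190 [ 0.513 -0.289  0.237]
t 362 192 [ 0.508 -0.286  0.236]
t 364 194 [ 0.502 -0.291  0.237]
t 356 198 [ 0.51  -0.296  0.101]
hi [ 0.51962583 -0.35376408  0.30353484]
s 187 232 [ 0.51  -0.275  0.235]
s 194 236 [ 0.537 -0.272  0.239]
s 162 239 [ 0.527 -0.358  0.298]
s 189 240 [ 0.537 -0.29   0.239]
s 175 242 [ 0.524 -0.324  0.25 ]
s 195 243 [ 0.548 -0.281  0.227]
s 180 245 [ 0.537 -0.319  0.244]
s 170 247 [ 0.533 -0.346  0.258]
s 196 248 [ 0.549 -0.281  0.206]
s 174 251 [ 0.535 -0.339  0.236]
s 179 254 [ 0.543 -0.332  0.223]
s 182 262 [ 0.536 -0.325  0.173]
s 192 271 [ 0.534 -0.3    0.1  ]
hi [ 0.53011244 -0.35638556  0.30254261]
dish now [ 0.521443   -0.07401234  0.08586854]
before [ 0.52158285 -0.07403662  0.08604448]
```

View pics/end.png

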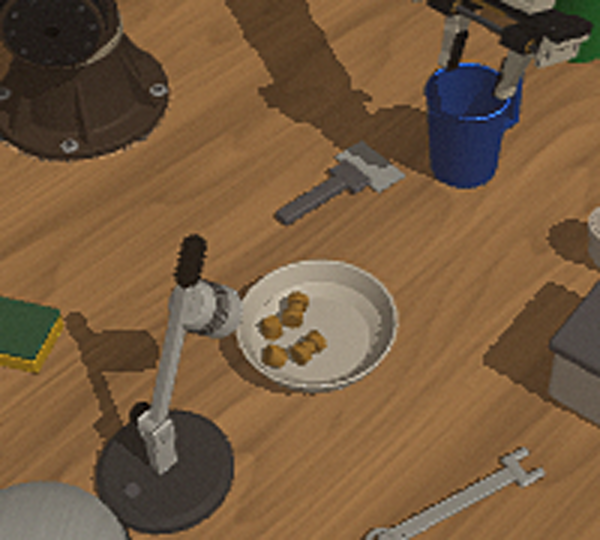

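The end view shows the four fittings in the dish, the jug upright at (465,125), and the lamp leaning over the dish. A last check of the lean, from the scene camera's side view of the bar.

```bash
python3 - <<'E'
from h import *
f=dict(np.load('pics/bs.png.npz')); W=world(f)
# centre line pixels in scene crop (/3 + offset 140,130); predicted lines for several leans
for th in(.3,.35,.4,.45):
    o=[]
    for r in(.05,.12,.171,.221):
        p=np.array([*(C+F*r*np.sin(th)),.085+r*np.cos(th),1]); q=f['view']@p; o.append((((f['fx']*q[0]/q[2]+f['cx'])-140)*3,((f['fy']*q[1]/q[2]+f['cy'])-130)*3))
    print(th,np.round(o,0).tolist())
g=cv2.cvtColor(f['frame'],cv2.COLOR_RGB2GRAY); m=np.zeros_like(g,bool); m[205:228,196:212]=1; m&=(g<60)
v,u=np.nonzero(m); vc,uc=v.mean(),u.mean(); print('sleeve blob crop px',(uc+.5-140)*3,(vc+.5-130)*3,m.sum(),(v.min()-130)*3,(v.max()+1-130)*3)
E
```

```text
0.3 [[159.0, 387.0], [167.0, 331.0], [173.0, 288.0], [179.0, 243.0]]
0.35 [[161.0, 386.0], [172.0, 329.0], [180.0, 285.0], [188.0, 240.0]]
0.4 [[163.0, 385.0], [177.0, 327.0], [187.0, 282.0], [197.0, 236.0]]
0.45 [[165.0, 384.0], [181.0, 325.0], [194.0, 279.0], [206.0, 233.0]]
sleeve blob crop px 191.33458646616538 261.5751879699248 133 234 288
```

The sleeve's image position gives a lean of about 0.395 against the 0.395 needed. I hand the job in.

```bash
python3 -c "
from h import *
print(arm.job_done())"
```

```text
the job is handed in; nothing more can be done
None
```

The job is handed in: all four fittings are in the dish, the jug is back upright about 0.33 m from the dish, and the lamp leans at about 0.395 rad, the angle needed to centre its light on the dish; no verdict came back.

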